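# Zero the spice mill and set it six clicks coarse

## Task

Set the grind on the red spice mill: turn the black knob on its top clockwise until the burrs just touch, feeling for the stop and not forcing it, then back it off exactly six clicks and let go. Only then press the green start button on the mill's top fully down and let it come back up. Leave the steel cup, the soy bottle, the bowl and the spice tin where they stand.

Things in the scene. Friction and masses are not known exactly. Their poses are not given: they have to be found in the camera images.
- mill: Red counter-top spice mill, fixed to the counter, 260 long (x) x 170 wide (y) x 277 mm high. Origin under its middle; x points from the knob and spout end to the clear hopper. Its steel deck is 200 mm above the origin, the hopper (104 mm wide, to 277 mm high) stands at x = +83 mm, the cup under the spout.
- knob_grip (a point): Point on the vertical axis of the black round grind knob, 24 mm above the deck, 45 mm from the mill's origin towards the spout end. Knob 50 mm across, from 5 to 36 mm above the deck, on a steel disc 64 mm across and 5 mm high. Clockwise from above closes the burrs. 18 clicks a turn (20 deg each); start unknown.
- burr_face (a point): Centre of the moving burr's face, inside the mill, out of sight. It rises only 0.1 mm for each click of the knob, far less than a pose reading can show: count by feel. Each click resists with up to 0.2 N m just past its notch, fading to 0 at mid-click, then pulls on into the next notch, where a free knob settles.
- burr_seat (a point): Face of the fixed burr inside the mill, out of sight. The burrs touch at a notch, the zero: from there clockwise torque climbs past 0.2 N m with no click, reaching about 0.25 at 3 deg and 0.4 (forced, jammed) at 8.5 deg past it. Let go, the knob springs back to the zero notch; clicks count from there.
- start_top (a point): Centre of the top of the green start button, 26 mm across, in a black round housing on the deck, at x = +18, y = +60 mm from the mill's origin. Press straight down; sprung, 5 N takes it fully down.
- start (a joint): Travel of the start button in m: 0 up, 0.006 fully down (it starts the motor from 0.0045 on); it springs back.
- cup: Steel cup, 72 mm across and 60 mm high, standing on the catch tray under the spout. Origin under its middle. Leave alone.
- soy: Brown glass soy bottle with red cap, 62 mm across and 190 mm high, loose beside the mill. Origin under its middle. Leave alone.
- bowl: Steel bowl, 110 mm across and 50 mm high, loose beside the mill. Origin under its middle. Leave alone.
- spice: Steel spice tin with yellow label, 60 mm across and 90 mm high, loose beside the mill. Origin under its middle. Leave alone.

How it is judged:
By the outcome, as a careful person would: the job done as asked, in the order asked, and still so for the second after the job is handed in, with the robot touching nothing.
It also fails if it takes over 72 s, if anything falls off the work surface, if the arm or the gripper's body presses on something with over 40 N, if the wrist force passes 120 N, or if a joint passes its speed limit or range.

## Robot

A 6-joint arm with a two-finger parallel gripper is mounted at the origin on the work surface. World frame = base frame: x ahead of the robot, y to its left, z up, the work surface at z = 0. Lengths are in mm, angles in rad, forces in N, time in s.
With the tool pointing down it reaches from about 350 to 775 mm from the base axis. Payload 7.3 kg.
Tool frame: the origin (TCP) lies at the very end of the fingers, on their centre line; the grasp point (between the pads) lies 19 mm behind it; z points along the fingers, y is the direction in which the jaws open and shut (so a half turn about z gives the same grasp; the last joint's range is limited). The gripper opens to 92 mm and grips with 3 to 60 N. Pads are 19 mm wide; open, the fingers measure 130 mm over their backs; the gripper's body (75 mm by 190 mm) begins 47 mm behind the grasp point.
Start: joints at [-1.352, 0.342, 1.524, -0, 1.275, -0.146], TCP at [187.323, -490.464, 226.741] pointing down, gripper open.
Joint ranges: [-2.53, 2.53], [-0.77, 2.02], [0.04, 2.7], [-1, 4.14], [0.28, 2.66], [-3.11, 3.11]. Speed limits (rad/s): [2.57, 2.57, 3.14, 3.14, 3.14, 3.14].

## Interface

Orientations are given as [roll, pitch, yaw] about the fixed x, y, z axes, in that order (R = Rz(yaw) Ry(pitch) Rx(roll)).
In Python, from plant import * gives the robot as it stands.
- The arm moves only by the tool arm_command, never from a script. Its argument "targets" is text: rows parted by semicolons, each of 7 numbers parted by spaces: the shift along the world's x, y, z in m, then the turn, a rotation vector about the world's x, y, z in degrees, then the finger opening in m, from 0 to 0.0918. A call has 1 to 5 rows; each row is the pose to reach, as a shift and turn from the pose commanded when the call began; what a row does not reach only later rows make up. A row lasts 1/10 s, in which the tool goes at most 50 mm and 8.59 degrees, less where a joint would pass 70% of its speed; a pose out of reach is approached as far as the arm can. A call with a gripper value outside its range is refused whole. The fingers move at their own pace and stop on an object; the grip force is fixed at half the most. Time passes only in rows, so rows that repeat a pose let the fingers close. It gives the time, the measured TCP pose, the force and the opening at its end, in the units of the state.
- get_obs(): the state, without advancing time (a new reading comes with each control period).
- capture(name): name is "side" or "top"; returns a dict with "color" (384x512x3 uint8, red, green, blue), "range_z" (384x512 float32, mm along the optical axis (not along the pixel's ray), 0 where there is no reading), "camera_matrix" (3x3 intrinsics, pixels), "rvec" (rotation vector, rad) and "tvec" (3), from world to camera coordinates, as OpenCV has them. Camera axes: x right, y down, z forward; pixel columns grow to the right and rows downward; lengths in mm; the calibration is good to about 2 mm. A picture is of the moment at which its call begins.
- close_job(): hands the job in, once; it reports no verdict.
The state is a dict: "time": time; "joint_positions": joint angles; "dq": joint speeds; "tau": joint torques, N m; "tool_pos": TCP position; "tcp_rot": TCP orientation; "contact_force": force on the tool from outside, world axes, zero at the start; "moment": the same for the moment, N m; "grip_width": finger opening in mm.
Only numpy, scipy, OpenCV 4.12 (cv2) and the standard library are available. Lean on these libraries where they do the work, as an engineer would, in place of code of your own. Each camera call takes 0.05 s, during which the arm holds its last target. There are 200 camera calls.

## Working session

There is one attempt and no reset: what is moved stays moved. The work goes in short steps, Python scripts to look and compute and a tool call to move; the robot and the scene stay as the last step left them, time stands still between calls to the robot, and variables do not carry over. Pictures are saved under pics/ and viewed, about 8 in all and at most 12, crops included, and the job is handed in when it is done.

Besides the shell and the picture viewer there is one more tool, called by a JSON object that holds its "fn" and its "kwargs", one argument or row to a line. arm_command: Moves the arm, as the interface text tells. Its arguments: {"type":"object","properties":{"targets":{"type":"string"}},"required":["targets"]}

```bash
mkdir -p pics; cat > h.py <<'E'
from plant import *
import numpy as np, cv2
def cap(n,f):
    c=capture(n); np.savez('/tmp/'+f,**c); cv2.imwrite('pics/'+f+'.png',c['color'][:,:,::-1]); return c
def world(c):
    z=c['range_z'].astype(float);K=c['camera_matrix'];h,w=z.shape
    u,v=np.meshgrid(np.arange(w),np.arange(h))
    P=np.stack([(u-K[0,2])/K[0,0]*z,(v-K[1,2])/K[1,1]*z,z],-1)
    R=cv2.Rodrigues(np.array(c['rvec'],float))[0]
    W=(P-np.array(c['tvec'],float).ravel())@R
    W[z==0]=np.nan
    return W
E
python3 - <<'E'
from h import *
a=cap('top','t0');b=cap('side','s0')
cv2.imwrite('pics/both0.png',cv2.resize(np.hstack([a['color'],b['color']])[:,:,::-1],(800,300)))
print(get_obs())
for c in(a,b):
    R=cv2.Rodrigues(np.array(c['rvec'],float))[0];print(-R.T@np.array(c['tvec']).ravel(), R[2])
E
```

```text
{'time': 0.1, 'joint_positions': array([-1.35200225e+00,  3.42672090e-01,  1.52490379e+00, -1.18398773e-05,
        1.27538571e+00, -1.45960591e-01]), 'dq': array([ 0.00108568, -0.00263392, -0.00159663,  0.00152082, -0.00116846,
       -0.00020604]), 'tau': array([ 1.60264401e-03, -4.32004130e+01, -2.44694245e+01,  7.18266447e-02,
        5.25573897e-02, -6.37243056e-05]), 'tool_pos': array([ 187.23774701, -490.10047292,  226.11074957]), 'tcp_rot': array([-3.14023663e+00, -1.87899938e-04,  3.64757994e-01]), 'contact_force': array([0.79484197, 0.21843497, 0.30962789]), 'moment': array([ 0.0419135 , -0.0117592 ,  0.00902157]), 'grip_width': 91.82204944082571}
[ 495.08557152   49.34828005 1037.22618099] [ 0.11627387 -0.02646164 -0.99286463]
[462.63885333 826.37739664 581.14225248] [ 0.15697427 -0.86364128 -0.47904364]
```

View pics/t0.png

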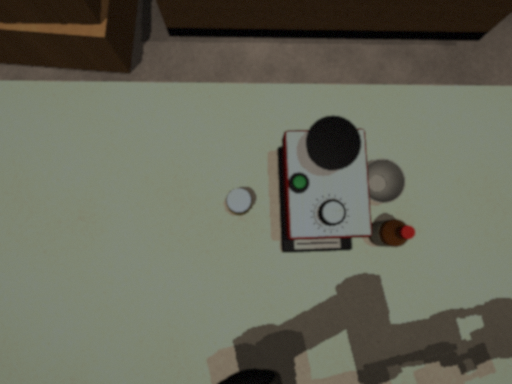

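View pics/s0.png

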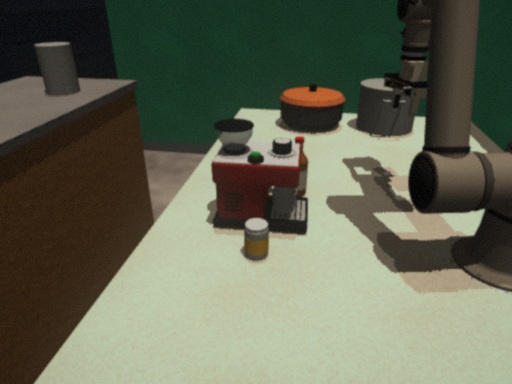

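Top view: knob at about (332,212), green button (299,182), hopper (333,142), with soy (397,233) and bowl (384,180) to the right and spice (239,200) to the left. Mill x points roughly along world +x.

```bash
python3 - <<'E'
from h import *
c=dict(np.load('/tmp/t0.npz'));W=world(c);col=c['color'].astype(int)
for n,(u,v) in dict(knob=(332,212),btn=(299,182),deck=(350,185),hop=(333,142),soy=(404,233),bowl=(384,180),sp=(239,200)).items(): print(n,W[v,u].round(1))
Z=W[...,2]
box=np.zeros(Z.shape,bool);box[110:255,275:375]=1
d=W[W.shape[0]*0+185,350,2]
m=box&(abs(Z-d)<5)
r=cv2.minAreaRect(W[m][:,:2].astype(np.float32));print('deck',d,r)
k=box&(Z>d+28)&(Z<d+45); k[:185]=0
p=W[k];print('knob',k.sum(),p.mean(0),(p.min(0)+p.max(0))/2,np.ptp(p,axis=0))
g=box&(col[...,1]>col[...,0]*1.5)&(col[...,1]>col[...,2]*1.3)
p=W[g];print('btn',g.sum(),p.mean(0),(p.min(0)+p.max(0))/2,np.ptp(p,axis=0))
h=box&(Z>d+65);h[185:]=0
p=W[h];print('hop',p.mean(0),(p.min(0)+p.max(0))/2,np.ptp(p,axis=0))
cv2.imwrite('pics/crop.png',cv2.resize(c['color'][110:255,270:420,::-1],None,fx=4,fy=4,interpolation=cv2.INTER_CUBIC))
E
```

```text
knob [ 548.9 -114.1  236.8]
btn [609.1 -53.2 220.8]
deck [ 606.2 -159.4  200.2]
hop [ 676.1 -109.9  279.6]
soy [ 509.5 -269.5  190.7]
bowl [ 645.  -294.2    5.3]
sp [585.6  67.4  92. ]
deck 200.24636859010252 ((610.743408203125, -113.86048889160156), (223.686767578125, 169.2913055419922), 1.9797933101654053)
knob 538 [ 548.0796421  -115.50496873  237.41831307] [ 548.33091249 -116.66336253  235.28380358] [48.75994455 50.70602033 12.40601182]
btn 170 [609.93471314 -53.33219704 220.85469991] [610.81993402 -53.87846018 218.30507014] [27.88396784 28.44712864 15.81555947]
hop [ 675.65505274 -111.44588086  276.77888732] [ 676.02021899 -111.92289681  276.92320463] [102.99944902 103.30504425   9.57250867]
```

View pics/crop.png

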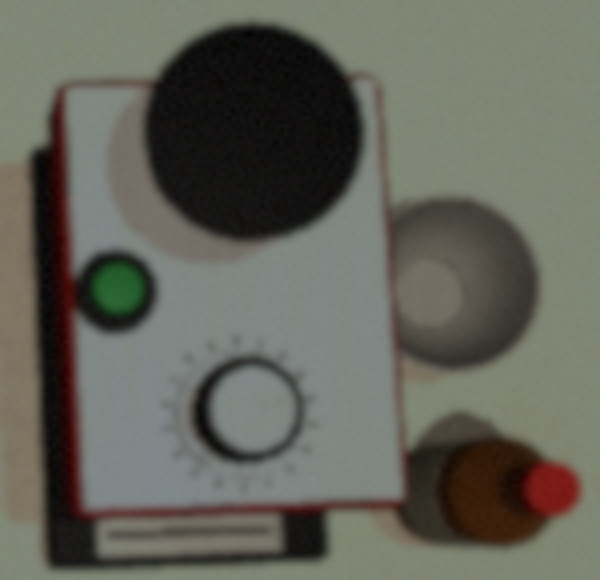

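{"fn": "arm_command", "kwargs": {
  "targets": "0 0 0.02 0 0 8.5 0.075; 0 0 0.04 0 0 17 0.075; 0 0 0.06 0 0 25.5 0.075; 0.01 0.01 0.08 0 0 34 0.075; 0.02 0.02 0.1 0 0 42.5 0.075"
}}

```text
time: 0.6
tool_pos: [207.3, -470.1, 327.0]
tcp_rot: [-3.141, -0.001, 1.112]
contact_force: [0.6, 0.1, 0.3]
grip_width: 75.1
```

{"fn": "arm_command", "kwargs": {
  "targets": "0.015 0.016 0 0 0 8.5 0.075; 0.03 0.032 0 0 0 17 0.075; 0.045 0.048 0 0 0 25.5 0.075; 0.06 0.064 0 0 0 34 0.075; 0.08 0.08 0 0 0 42.5 0.075"
}}

```text
time: 1.1
tool_pos: [287.5, -389.6, 326.4]
tcp_rot: [-3.141, -0.001, 1.854]
contact_force: [-0.4, -0.2, 0.2]
grip_width: 75.2
```

{"fn": "arm_command", "kwargs": {
  "targets": "0.015 0.016 0 0 0 8.5 0.075; 0.03 0.032 0 0 0 17 0.075; 0.045 0.048 0 0 0 25.5 0.075; 0.06 0.064 0 0 0 34 0.075; 0.08 0.08 0 0 0 42.5 0.075"
}}

```text
time: 1.6
tool_pos: [367.5, -309.7, 326.5]
tcp_rot: [3.141, -0.001, 2.596]
contact_force: [0.1, -0.3, 0.6]
grip_width: 74.5
```

```bash
python3 -c "
from h import *
o=get_obs()
for k in o: print(k,np.round(o[k],4))"
```

```text
time 1.6
joint_positions [-8.5980e-01  1.9810e-01  1.4472e+00 -1.0000e-04  1.4971e+00 -1.8847e+00]
dq [ 0.5491  0.0921 -0.1153  0.003   0.0197 -0.9272]
tau [ -2.7634 -38.2177 -25.555   -0.0855   0.1394   1.1744]
tool_pos [ 367.513  -309.672   326.5034]
tcp_rot [ 3.1414e+00 -7.0000e-04  2.5957e+00]
contact_force [ 0.1145 -0.3145  0.6389]
moment [ 0.0669 -0.0981  0.0086]
grip_width 74.4834
```

{"fn": "arm_command", "kwargs": {
  "targets": "0.015 0.016 0 0 0 8.5 0.075; 0.03 0.032 0 0 0 17 0.075; 0.045 0.048 0 0 0 25.5 0.075; 0.06 0.064 0 0 0 34 0.075; 0.08 0.08 0 0 0 42.5 0.075"
}}

```text
time: 2.1
tool_pos: [447.5, -229.7, 326.5]
tcp_rot: [3.141, -0.001, -2.946]
contact_force: [-0.4, -0.7, 0.1]
grip_width: 74.6
```

{"fn": "arm_command", "kwargs": {
  "targets": "0.015 0.016 0 0 0 8.5 0.075; 0.03 0.032 0 0 0 17 0.075; 0.045 0.048 0 0 0 25.5 0.075; 0.06 0.064 0 0 0 34 0.075; 0.08 0.08 0 0 0 42.5 0.075"
}}

```text
time: 2.6
tool_pos: [527.5, -149.7, 326.5]
tcp_rot: [3.141, -0.0, -2.204]
contact_force: [0.0, -0.7, -0.2]
grip_width: 75.3
```

{"fn": "arm_command", "kwargs": {
  "targets": "0.0105 0.017 -0.01 0 0 6 0.075; 0.0205 0.0342 -0.03 0 0 11 0.075; 0.0205 0.0342 -0.05 0 0 11 0.075; 0.0205 0.0342 -0.05 0 0 11 0.075"
}}

```text
time: 3.0
tool_pos: [546.6, -115.2, 273.6]
tcp_rot: [3.135, -0.001, -2.017]
contact_force: [-0.3, 0.2, 0.4]
grip_width: 74.9
```

```bash
python3 - <<'E'
from h import *
o=get_obs()
for k in o: print(k,np.round(o[k],4))
a=cap('top','t1');b=cap('side','s1')
cv2.imwrite('pics/v1.png',np.hstack([cv2.resize(c['color'][y:y+130,x:x+130,::-1],(400,400),interpolation=cv2.INTER_CUBIC) for c,x,y in((a,270,120),(b,195,70))]))
E
```

```text
time 3.0
joint_positions [-0.3449  0.378   1.3401 -0.      1.4302 -3.0407]
dq [-0.0173 -0.0307 -0.0671 -0.0018  0.0485  0.0033]
tau [ 6.63100e-01 -4.70141e+01 -2.59795e+01 -1.16000e-02 -5.44600e-01
 -5.16000e-02]
tool_pos [ 546.5648 -115.2002  273.5739]
tcp_rot [ 3.1349e+00 -7.0000e-04 -2.0166e+00]
contact_force [-0.2962  0.2492  0.4422]
moment [ 0.2099 -0.0159 -0.0047]
grip_width 74.8932
```

View pics/v1.png

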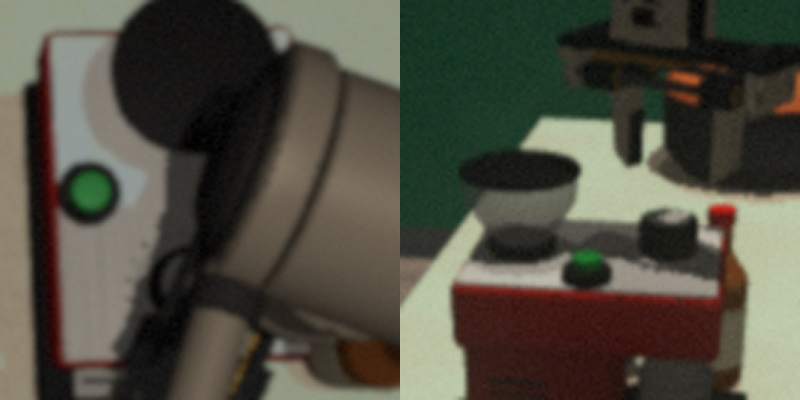

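Top view is partly hidden by the wrist. In the side view, the fingertips are at about (269,122) and (301,132), straddling above the knob at (282,145). I'll check this by projection.

```bash
python3 - <<'E'
from h import *
b=dict(np.load('/tmp/s1.npz'))
o=get_obs();R=np.array([np.cos(o['tcp_rot'][2]+np.pi/2),np.sin(o['tcp_rot'][2]+np.pi/2),0])
t=o['tool_pos']
pts=np.array([t,t+45*R,t-45*R,[548,-115.5,236],[676,-111.7,277],[548,-115.5,215]],float)
print(t,cv2.projectPoints(pts,b['rvec'],b['tvec'],b['camera_matrix'],None)[0].reshape(-1,2).round(1))
W=world(b);Z=W[...,2]
m=np.zeros(Z.shape,bool);m[132:160,265:302]=1;m&=(Z>210)&(Z<245)
p=W[m];print(p.mean(0),p.min(0),p.max(0))
top=m&(Z>233)&(Z<239);p=W[top];print(top.sum(),p.mean(0),p.min(0),p.max(0))
E
```

```text
[ 547.7040974  -116.38969219  276.8327051 ] [[283.4 125.8]
 [268.8 122.7]
 [298.8 129.1]
 [282.7 141. ]
 [234.2 123.7]
 [282.4 148.6]]
[ 548.56118468 -102.91036674  228.46969819] [ 524.86245092 -132.7201397   210.25648195] [575.27662314 -88.67646414 239.85752088]
101 [ 549.99960499 -108.14198229  237.10351834] [ 526.04294152 -132.7201397   233.08911285] [573.79052696 -90.50537417 238.99966285]
```

Position agrees (knob axis ≈ 548.5, −115.3). Descend and grip.

{"fn": "arm_command", "kwargs": {
  "targets": "0 0 -0.025 0 0 0 0.075; 0 0 -0.045 0 0 0 0.075; 0 0 -0.059 0 0 0 0.075; 0 0 -0.059 0 0 0 0.075"
}}

```text
time: 3.5
tool_pos: [547.2, -116.6, 217.2]
tcp_rot: [3.14, -0.0, -2.019]
contact_force: [-0.4, 0.6, 0.0]
grip_width: 75.1
```

{"fn": "arm_command", "kwargs": {
  "targets": "0 0 0 0 0 0 0.04; 0 0 0 0 0 0 0.04; 0 0 0 0 0 0 0.04; 0 0 0 0 0 0 0.04; 0 0 0 0 0 0 0.04"
}}

```text
time: 4.0
tool_pos: [549.4, -117.0, 218.9]
tcp_rot: [-3.137, 0.0, -2.018]
contact_force: [5.5, -1.5, 1.1]
grip_width: 49.4
```

```bash
cat > r.py <<'E'
from h import *
o=get_obs()
print(round(float(o['time']),2),'yaw',np.degrees(o['tcp_rot'][2]).round(2),'q6',o['joint_positions'][5].round(3),'M',o['moment'].round(3),'tau6',o['tau'][5].round(3),'F',o['contact_force'].round(1),'p',o['tool_pos'].round(1),'w',round(float(o['grip_width']),1))
E
python3 r.py
```

```text
4.0 yaw -115.61 q6 -3.041 M [-0.179 -0.663  0.014] tau6 0.011 F [ 5.5 -1.5  1.1] p [ 549.4 -117.   218.9] w 49.4
```

{"fn": "arm_command", "kwargs": {
  "targets": "0.001 -0.0004 0 0 0 0 0.04; 0.001 -0.0004 0 0 0 -2 0.04; 0.001 -0.0004 0 0 0 -4 0.04; 0.001 -0.0004 0 0 0 -4 0.04; 0.001 -0.0004 0 0 0 -4 0.04"
}}

```text
time: 4.5
tool_pos: [549.3, -116.9, 218.9]
tcp_rot: [-3.14, 0.0, -2.087]
contact_force: [1.2, -1.0, 5.4]
grip_width: 49.3
```

```bash
python3 r.py
```

```text
4.5 yaw -119.58 q6 -2.971 M [ 0.059 -0.032  0.149] tau6 0.128 F [ 1.2 -1.   5.4] p [ 549.3 -116.9  218.9] w 49.3
```

{"fn": "arm_command", "kwargs": {
  "targets": "0 0 0 0 0 -8 0.04; 0 0 0 0 0 -15 0.04; 0 0 0 0 0 -20 0.04; 0 0 0 0 0 -20 0.04; 0 0 0 0 0 -20 0.04"
}}

```text
time: 5.0
tool_pos: [549.0, -116.6, 218.8]
tcp_rot: [-3.141, 0.001, -2.436]
contact_force: [0.5, 0.4, 6.1]
grip_width: 49.2
```

```bash
python3 r.py
```

```text
5.0 yaw -139.58 q6 -2.622 M [0.294 0.06  0.081] tau6 0.132 F [0.5 0.4 6.1] p [ 549.  -116.6  218.8] w 49.2
```

{"fn": "arm_command", "kwargs": {
  "targets": "0 0 0 0 0 -8 0.04; 0 0 0 0 0 -15 0.04; 0 0 0 0 0 -20 0.04; 0 0 0 0 0 -20 0.04; 0 0 0 0 0 -20 0.04"
}}

```text
time: 5.5
tool_pos: [548.8, -116.2, 218.8]
tcp_rot: [3.141, 0.001, -2.785]
contact_force: [-1.0, 1.0, 6.8]
grip_width: 49.3
```

```bash
python3 r.py
```

```text
5.5 yaw -159.57 q6 -2.273 M [0.526 0.121 0.063] tau6 0.136 F [-1.   1.   6.8] p [ 548.8 -116.2  218.8] w 49.3
```

{"fn": "arm_command", "kwargs": {
  "targets": "0 0 0 0 0 -8 0.04; 0 0 0 0 0 -15 0.04; 0 0 0 0 0 -20 0.04; 0 0 0 0 0 -20 0.04; 0 0 0 0 0 -20 0.04"
}}

```text
time: 6.0
tool_pos: [548.8, -115.8, 218.9]
tcp_rot: [3.14, 0.001, -3.134]
contact_force: [-1.8, 2.4, 6.5]
grip_width: 49.7
```

```bash
python3 r.py
```

```text
6.0 yaw -179.56 q6 -1.924 M [0.652 0.117 0.114] tau6 0.14 F [-1.8  2.4  6.5] p [ 548.8 -115.8  218.9] w 49.7
```

{"fn": "arm_command", "kwargs": {
  "targets": "-0.0003 0.0005 0 0 0 -8 0.04; -0.0003 0.0005 0 0 0 -15 0.04; -0.0003 0.0005 0 0 0 -20 0.04; -0.0003 0.0005 0 0 0 -20 0.04; -0.0003 0.0005 0 0 0 -20 0.04"
}}

```text
time: 6.5
tool_pos: [548.8, -115.4, 218.8]
tcp_rot: [3.14, 0.001, 2.8]
contact_force: [-0.2, 2.2, 5.8]
grip_width: 48.9
```

```bash
python3 r.py
```

```text
6.5 yaw 160.44 q6 -1.574 M [ 0.632 -0.152  0.123] tau6 0.142 F [-0.2  2.2  5.8] p [ 548.8 -115.4  218.8] w 48.9
```

{"fn": "arm_command", "kwargs": {
  "targets": "0 0.0003 0 0 0 -8 0.04; 0 0.0003 0 0 0 -15 0.04; 0 0.0003 0 0 0 -20 0.04; 0 0.0003 0 0 0 -20 0.04; 0 0.0003 0 0 0 -20 0.04"
}}

```text
time: 7.0
tool_pos: [549.1, -114.9, 218.8]
tcp_rot: [3.139, 0.001, 2.452]
contact_force: [1.3, 4.1, 5.6]
grip_width: 49.2
```

```bash
python3 r.py
```

```text
7.0 yaw 140.47 q6 -1.225 M [ 0.628 -0.365  0.245] tau6 0.31 F [1.3 4.1 5.6] p [ 549.1 -114.9  218.8] w 49.2
```

The torque jumped from 0.14 to 0.31 N·m at 4° past the 6th notch, with no fade. That matches the stop (about 0.27 expected), not a click (0.12). Backing to zero now, then opening one click plus 4° as a phase check.

{"fn": "arm_command", "kwargs": {
  "targets": "0 0 0 0 0 4 0.04; 0 0 0 0 0 12 0.04; 0 0 0 0 0 20 0.04; 0 0 0 0 0 28 0.04; 0 0 0 0 0 28 0.04"
}}

```text
time: 7.5
tool_pos: [548.7, -115.5, 218.8]
tcp_rot: [3.141, 0.001, 2.944]
contact_force: [-0.4, 1.4, 5.7]
grip_width: 48.9
```

```bash
python3 r.py
```

```text
7.5 yaw 168.65 q6 -1.717 M [ 0.243 -0.125 -0.083] tau6 -1.348 F [-0.4  1.4  5.7] p [ 548.7 -115.5  218.8] w 48.9
```

{"fn": "arm_command", "kwargs": {
  "targets": "0 0 0 0 0 8 0.04; 0 0 0 0 0 16 0.04; 0 0 0 0 0 20 0.04; 0 0 0 0 0 20 0.04; 0 0 0 0 0 20 0.04"
}}

```text
time: 8.0
tool_pos: [548.8, -115.9, 218.9]
tcp_rot: [-3.141, 0.001, -2.995]
contact_force: [-0.3, -0.9, 5.3]
grip_width: 49.4
```

```bash
python3 r.py
```

```text
8.0 yaw -171.58 q6 -2.063 M [ 0.074 -0.005 -0.13 ] tau6 -0.139 F [-0.3 -0.9  5.3] p [ 548.8 -115.9  218.9] w 49.4
```

{"fn": "arm_command", "kwargs": {
  "targets": "0 0 0 0 0 8 0.04; 0 0 0 0 0 16 0.04; 0 0 0 0 0 16 0.04; 0 0 0 0 0 16 0.04; 0 0 0 0 0 16 0.04"
}}

```text
time: 8.5
tool_pos: [548.8, -116.3, 218.9]
tcp_rot: [-3.14, 0.001, -2.715]
contact_force: [0.4, -2.1, 6.0]
grip_width: 49.2
```

```bash
python3 r.py
```

```text
8.5 yaw -155.59 q6 -2.342 M [-0.042 -0.082  0.008] tau6 0.024 F [ 0.4 -2.1  6. ] p [ 548.8 -116.3  218.9] w 49.2
```

At zero + 60° (3 clicks) the phase is right and torque is about 0. The wrist range can't reach 6 clicks in one stroke, so I'll regrip here with the knob resting in its notch.

{"fn": "arm_command", "kwargs": {
  "targets": "0 0 0 0 0 0 0.075; 0 0 0 0 0 0 0.075; 0 0 0 0 0 0 0.075; 0 0 0 0 0 0 0.075; 0 0 0 0 0 0 0.075"
}}

```text
time: 9.0
tool_pos: [548.4, -115.7, 217.5]
tcp_rot: [3.141, -0.0, -2.716]
contact_force: [-0.0, -0.8, 0.7]
grip_width: 74.6
```

{"fn": "arm_command", "kwargs": {
  "targets": "0 0 0 0 0 -8 0.075; 0 0 0 0 0 -16 0.075; 0 0 0 0 0 -24 0.075; 0 0 0 0 0 -32 0.075; 0 0 0 0 0 -40 0.075"
}}

```text
time: 9.5
tool_pos: [548.5, -115.8, 217.6]
tcp_rot: [3.141, -0.0, 2.864]
contact_force: [-0.2, -0.2, 0.0]
grip_width: 74.8
```

{"fn": "arm_command", "kwargs": {
  "targets": "0 0 0 0 0 0 0.075; 0 0 0 0 0 0 0.04; 0 0 0 0 0 0 0.04; 0 0 0 0 0 0 0.04; 0 0 0 0 0 0 0.04"
}}

```text
time: 10.0
tool_pos: [548.7, -115.4, 217.8]
tcp_rot: [3.14, 0.0, 2.87]
contact_force: [-0.6, -1.2, -0.6]
grip_width: 49.4
```

{"fn": "arm_command", "kwargs": {
  "targets": "0 0 0 0 0 0 0.04; 0 0 0 0 0 4 0.04; 0 0 0 0 0 4 0.04; 0 0 0 0 0 4 0.04"
}}

```text
time: 10.4
tool_pos: [548.6, -115.6, 217.8]
tcp_rot: [3.141, 0.0, 2.938]
contact_force: [1.4, 3.6, 1.4]
grip_width: 49.6
```

```bash
python3 r.py
```

```text
10.4 yaw 168.33 q6 -1.712 M [ 0.426 -0.227 -0.098] tau6 -0.165 F [1.4 3.6 1.4] p [ 548.6 -115.6  217.8] w 49.6
```

{"fn": "arm_command", "kwargs": {
  "targets": "0 0 0 0 0 8 0.04; 0 0 0 0 0 16 0.04; 0 0 0 0 0 20 0.04; 0 0 0 0 0 20 0.04; 0 0 0 0 0 20 0.04"
}}

```text
time: 10.9
tool_pos: [548.6, -116.0, 217.8]
tcp_rot: [-3.141, 0.0, -2.998]
contact_force: [0.5, 0.3, 0.3]
grip_width: 49.4
```

```bash
python3 r.py
```

```text
10.9 yaw -171.76 q6 -2.06 M [ 0.156 -0.336 -0.121] tau6 -0.176 F [0.5 0.3 0.3] p [ 548.6 -116.   217.8] w 49.4
```

{"fn": "arm_command", "kwargs": {
  "targets": "0 0 0 0 0 8 0.04; 0 0 0 0 0 16 0.04; 0 0 0 0 0 20 0.04; 0 0 0 0 0 20 0.04; 0 0 0 0 0 20 0.04"
}}

```text
time: 11.4
tool_pos: [548.8, -116.5, 217.8]
tcp_rot: [-3.14, 0.0, -2.649]
contact_force: [2.0, -0.3, -0.0]
grip_width: 49.5
```

```bash
python3 r.py
```

```text
11.4 yaw -151.8 q6 -2.408 M [-0.286 -0.479 -0.136] tau6 -0.188 F [ 2.  -0.3 -0. ] p [ 548.8 -116.5  217.8] w 49.5
```

{"fn": "arm_command", "kwargs": {
  "targets": "0 0 0 0 0 8 0.04; 0 0 0 0 0 16 0.04; 0 0 0 0 0 16 0.04; 0 0 0 0 0 16 0.04; 0 0 0 0 0 16 0.04"
}}

```text
time: 11.9
tool_pos: [549.0, -116.8, 217.8]
tcp_rot: [-3.14, -0.0, -2.372]
contact_force: [3.5, -3.9, -2.6]
grip_width: 49.5
```

```bash
python3 r.py
```

```text
11.9 yaw -135.93 q6 -2.685 M [-0.586 -0.697 -0.027] tau6 0.025 F [ 3.5 -3.9 -2.6] p [ 549.  -116.8  217.8] w 49.5
```

Six clicks out, torque about 0. Releasing and rising straight up, then checking the button housing height.

{"fn": "arm_command", "kwargs": {
  "targets": "0 0 0 0 0 0 0.075; 0 0 0 0 0 0 0.075; 0 0 0 0 0 0 0.075; 0 0 0 0 0 0 0.075; 0 0 0 0 0 0 0.075"
}}

```text
time: 12.4
tool_pos: [548.4, -115.7, 217.7]
tcp_rot: [3.141, -0.0, -2.367]
contact_force: [0.4, -0.4, 0.1]
grip_width: 75.0
```

{"fn": "arm_command", "kwargs": {
  "targets": "0 0 0.015 0 0 0 0.075; 0 0 0.04 0 0 0 0.075; 0 0 0.06 0 0 -8 0.04; 0.015 0.015 0.06 0 0 -16 0; 0.03 0.03 0.06 0 0 -24 0"
}}

```text
time: 12.9
tool_pos: [579.0, -85.9, 278.9]
tcp_rot: [-3.141, 0.002, -2.793]
contact_force: [-0.1, -0.0, -0.8]
grip_width: 55.8
```

```bash
python3 r.py; python3 - <<'E'
from h import *
c=dict(np.load('/tmp/t0.npz'));W=world(c);b=dict(np.load('/tmp/s0.npz'));V=world(b)
for M,n in((W,'top'),(V,'side')):
    d=np.hypot(M[...,0]-609.7,M[...,1]+53.5)
    for lo,hi in((0,6),(6,11),(11,13),(13,15),(15,17),(17,20),(20,24)):
        z=M[(d>=lo)&(d<hi)][:,2]; z=z[z>150]; print(n,lo,hi,len(z),np.percentile(z,[10,50,90]).round(1) if len(z) else '')
p=capture('side')
cv2.imwrite('pics/btn.png',np.hstack([cv2.resize(x['color'][130:180,225:305,::-1],(400,250),interpolation=cv2.INTER_CUBIC) for x in(b,p)]))
E
```

```text
12.9 yaw -160.02 q6 -2.198 M [ 0.109 -0.144 -0.042] tau6 -2.3 F [-0.1 -0.  -0.8] p [579.  -85.9 278.9] w 55.8
top 0 6 31 [222.1 223.5 225.3]
top 6 11 63 [221.9 223.6 225.1]
top 11 13 46 [213.2 221.  223.2]
top 13 15 38 [212.2 213.9 217.1]
top 15 17 48 [211.1 213.2 215.3]
top 17 20 91 [211.4 212.7 214.7]
top 20 24 120 [198.4 202.3 212.4]
side 0 6 7 [222.5 223.7 224.4]
side 6 11 24 [214.7 223.3 224.9]
side 11 13 32 [213.9 219.3 223.2]
side 13 15 15 [213.2 214.6 221.4]
side 15 17 7 [212.8 213.6 214.4]
side 17 20 69 [201.8 208.2 213.7]
side 20 24 121 [158.9 192.1 209.6]
```

View pics/btn.png

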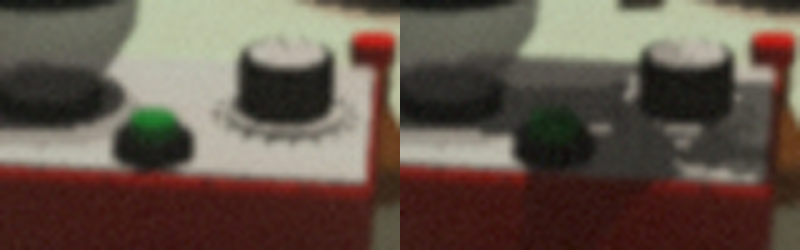

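The button top is at about 223 mm and the housing rim about 213 mm, so the closed fingertips can press the full 6 mm clear of the rim. Both views show the knob free and untouched.

{"fn": "arm_command", "kwargs": {
  "targets": "0.008 0.008 0 0 0 -8 0; 0.016 0.016 0 0 0 -16 0; 0.024 0.024 0 0 0 -24 0; 0.031 0.0325 0 0 0 -32 0; 0.031 0.0325 0 0 0 -40 0"
}}

```text
time: 13.45
tool_pos: [609.9, -52.4, 277.3]
tcp_rot: [3.141, -0.001, 2.796]
contact_force: [-0.8, 0.5, 0.0]
grip_width: 11.5
```

{"fn": "arm_command", "kwargs": {
  "targets": "0 0 -0.01 0 0 -8 0; 0 0 -0.02 0 0 -16 0; 0 0 -0.03 0 0 -24 0; 0 0 -0.045 0 0 -26 0; 0 0 -0.045 0 0 -26 0"
}}

```text
time: 13.95
tool_pos: [608.3, -53.2, 230.6]
tcp_rot: [-3.139, -0.004, 2.346]
contact_force: [-0.5, -0.1, -0.4]
grip_width: 0.4
```

```bash
python3 r.py
```

```text
13.95 yaw 134.43 q6 -0.988 M [ 0.012 -0.085  0.034] tau6 0.461 F [-0.5 -0.1 -0.4] p [608.3 -53.2 230.6] w 0.4
```

{"fn": "arm_command", "kwargs": {
  "targets": "0 0 -0.005 0 0 0 0; 0 0 -0.009 0 0 0 0; 0 0 -0.012 0 0 0 0; 0 0 -0.012 0 0 0 0; 0 0 -0.012 0 0 0 0"
}}

```text
time: 14.45
tool_pos: [609.7, -53.4, 221.3]
tcp_rot: [3.141, 0.001, 2.346]
contact_force: [0.2, -0.3, 1.6]
grip_width: 0.5
```

```bash
python3 r.py
```

```text
14.45 yaw 134.41 q6 -0.988 M [-0.039 -0.097  0.01 ] tau6 -0.002 F [ 0.2 -0.3  1.6] p [609.7 -53.4 221.3] w 0.5
```

{"fn": "arm_command", "kwargs": {
  "targets": "0 0 -0.002 0 0 0 0; 0 0 -0.004 0 0 0 0; 0 0 -0.005 0 0 0 0; 0 0 -0.006 0 0 0 0; 0 0 -0.006 0 0 0 0"
}}

```text
time: 14.95
tool_pos: [609.7, -53.4, 216.2]
tcp_rot: [3.141, 0.002, 2.346]
contact_force: [-2.5, -0.2, 10.7]
grip_width: 0.4
```

```bash
python3 r.py
```

```text
14.95 yaw 134.41 q6 -0.988 M [0.092 0.324 0.007] tau6 0.001 F [-2.5 -0.2 10.7] p [609.7 -53.4 216.2] w 0.4
```

10.7 N at 216.2 mm, more than twice the 5 N full-travel force, so the button has bottomed out. One slightly deeper check, then retract.

{"fn": "arm_command", "kwargs": {
  "targets": "0 0 -0.001 0 0 0 0; 0 0 -0.001 0 0 0 0; 0 0 -0.001 0 0 0 0"
}}

```text
time: 15.25
tool_pos: [609.8, -53.4, 216.1]
tcp_rot: [3.14, 0.002, 2.346]
contact_force: [-3.7, 0.8, 13.6]
grip_width: 0.4
```

{"fn": "arm_command", "kwargs": {
  "targets": "0 0 0.005 0 0 0 0; 0 0 0.012 0 0 0 0; 0 0 0.04 0 0 0 0; 0 0 0.08 0 0 0 0; 0 0 0.12 0 0 0 0"
}}

```text
time: 15.75
tool_pos: [609.0, -53.2, 334.2]
tcp_rot: [-3.14, -0.002, 2.346]
contact_force: [1.3, -0.6, 0.0]
grip_width: 0.0
```

{"fn": "arm_command", "kwargs": {
  "targets": "-0.04 0.03 0 0 0 0 0; -0.08 0.06 0 0 0 0 0; -0.12 0.09 0 0 0 0 0; -0.15 0.12 0 0 0 0 0; -0.15 0.15 0 0 0 0 0"
}}

```text
time: 16.25
tool_pos: [456.1, 97.7, 334.4]
tcp_rot: [-3.141, -0.001, 2.346]
contact_force: [-0.0, -0.3, 0.8]
grip_width: 0.3
```

{"fn": "arm_command", "kwargs": {
  "targets": "0 0.03 0 0 0 0 0; 0 0.06 0 0 0 0 0; 0 0.09 0 0 0 0 0; 0 0.09 0 0 0 0 0"
}}

```text
time: 16.65
tool_pos: [459.0, 189.4, 333.2]
tcp_rot: [-3.141, -0.002, 2.349]
contact_force: [0.7, -1.5, 0.1]
grip_width: 0.4
```

```bash
python3 r.py; python3 - <<'E'
from h import *
a=cap('top','t2');W=world(a);W0=world(dict(np.load('/tmp/t0.npz')))
for n,(u,v) in dict(knob=(332,212),btn=(299,182),soy=(404,233),bowl=(384,180),sp=(239,200)).items():
    s=np.s_[v-2:v+3,u-2:u+3];print(n,np.nanmean(W0[s],(0,1)).round(1),np.nanmean(W[s],(0,1)).round(1))
cv2.imwrite('pics/t2.png',a['color'][:,:,::-1])
E
```

```text
16.65 yaw 134.61 q6 -0.543 M [ 0.064 -0.134  0.003] tau6 0.542 F [ 0.7 -1.5  0.1] p [459.  189.4 333.2] w 0.4
knob [ 548.8 -113.8  238.1] [ 548.8 -113.8  238.3]
btn [608.8 -52.8 223.4] [608.8 -52.9 223.1]
soy [ 509.5 -269.5  190.8] [ 509.5 -269.4  191.1]
bowl [ 644.9 -293.8    6.3] [ 644.9 -293.9    6.1]
sp [585.6  67.4  91.3] [585.5  67.5  91.2]
```

View pics/t2.png

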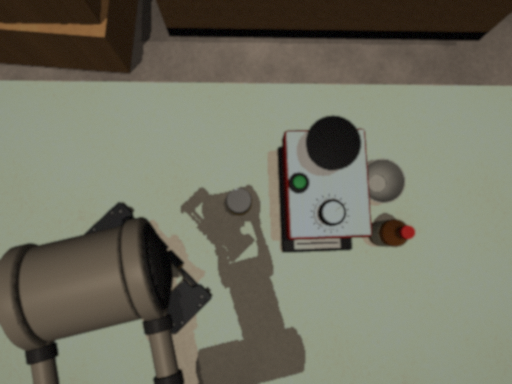

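Everything stands where it was: spice (239,200), bowl (384,180), soy (397,233). The button is back up (299,182) and the arm is clear. Handing in.

```bash
python3 -c "
from plant import *
print(close_job())"
```

```text
the job is handed in; nothing more can be done
None
```

The mill is set six clicks open from where the burrs just touch. The start button was then pressed fully down and came back up, and the job was handed in at about 17 s.

- **Finding the stop:** I turned the knob clockwise one click at a time, reading the torque 4° past each notch. It read about 0.14 N·m (wrist joint) on ordinary clicks, then jumped to 0.31 at the zero, five clicks from the start. I stopped at 4° past zero, well short of the 8.5° that would jam it.
- **Backing off:** I turned it back 3 clicks, released and regripped because of the wrist's range, then turned 3 more. The two torque readings disagreed by up to about 0.07 N·m. Both showed the clicks in the right place, and torque was about 0 at the final notch before I let go.
- **Start button:** I pressed only after releasing the knob. The force rose to 13.6 N with no further travel, against 5 N for full travel. Afterwards its top was back at 223 mm.
- **Final check:** the last top picture shows the soy bottle, bowl and tin within 0.3 mm of where they started, and the arm touching nothing. I did not measure the cup, which sits under the spout out of that view; nothing went near it.

The setting itself can't be seen from outside, so the six clicks rest on the angles and torques alone.

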